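# Fit the missing head stud

### The job

Pull the red dust plug out of the stud hole in the small engine block and leave it in the round steel parts dish. Then take the one stud that fits from the sloping cradle, the one of middle thickness, and stand it upright in that hole, lowered gently until it is fully home rather than dropped. Leave the other two studs in the cradle, and do not disturb the spray can, the oil filter or the wrench.

Things in the scene. Friction and masses are not known exactly. Their poses are not given: they have to be found in the camera images.
- block: fixed aluminium block, 180 (x) x 150 (y) x 70 mm high; origin at the centre of its underside. Two short steel studs stand fixed at its far end, at x +70, y +-55 mm in its frame, 75 mm above its top. The dark round bore in the top's middle is only surface detail.
- hole (a point): centre of the mouth of the block's stud hole, level with the block's top (70 mm above the table), at x -55, y 0 mm in the block's frame. The hole is vertical, 19 mm in diameter, 40 mm deep, with a flat floor and a 2 mm chamfer. At the start the plug closes it.
- plug: loose red plastic dust plug, 20 g: a round grip 20 mm in diameter on a 32 mm flange, over a 15 mm stem. Origin at the centre of the flange's underside, which rests on the block's top; z up: flange 4 mm thick, grip from 4 to 28 mm above the origin, stem from the origin to 15 mm below.
- dish: fixed round steel parts dish (a low bowl), rim 110 mm across, 24 mm high, open above; origin at the centre of its underside.
- rack: fixed blue cradle, base 170 x 220 x 10 mm; origin under its centre. Three studs, 75 mm apart along its y, in any order, each in two black V rests 22 and 112 mm along the stud from its lower end, free all round between them. They lean 40 degrees from vertical towards the rack's +x (upper ends farther from the robot); lower ends on a stop plate 30 mm, upper ends 140 to 160 mm above the table.
- medium_stud: the stud that fits: plain round steel bar 16 mm in diameter, 140 mm long, about 0.2 kg. Its origin lies off the bar: use point medium_stud_foot.
- medium_stud_foot (a point): centre of the lower end face of the 16 mm stud; local z runs up the stud's centre line from this end to the other (40 degrees from vertical at the start, leaning away from the robot; its x and y mean nothing)
- thin_stud_foot (a point): centre of the lower end face of the thin stud (11 mm in diameter, 140 mm long, about 0.1 kg); local z runs up the stud's centre line from this end to the other (40 degrees from vertical at the start, leaning away from the robot; its x and y mean nothing)
- thick_stud_foot (a point): centre of the lower end face of the thick stud (22 mm in diameter, 140 mm long, about 0.4 kg); local z runs up the stud's centre line from this end to the other (40 degrees from vertical at the start, leaning away from the robot; its x and y mean nothing)
- spray_can: loose bystander: spray can, 60 mm in diameter, about 140 mm high, upright; origin at the centre of its underside
- oil_filter: loose bystander: orange oil filter, 76 mm in diameter, 86 mm high, upright; origin at the centre of its underside
- wrench: loose bystander: steel wrench, about 170 mm long, lying flat on the table; local x along its length
There are look-alikes about, which are no part of the job. There is more than one size of the block; the one meant has the size given above.

How it is judged (in metres and radians):
At the end, for the whole second after the job is handed in: 16 mm stud at rest in the hole: foot at least 36 mm below the mouth, within 4 mm of its axis, within 0.1 rad of upright. Plug at rest in the dish: origin within 50 mm of its centre (horizontally), below 40 mm height. Thin and thick studs within 15 mm of their starts (horizontal distance between medium_stud_foot and hole below 0.004 m and z of medium_stud_foot in the frame of hole below -0.036 m and angle between medium_stud_foot's own z axis and vertical below 0.1 rad and linear speed of medium_stud below 0.02 m/s and horizontal distance between plug and dish below 0.05 m and height (world z) of plug below 0.04 m and linear speed of plug below 0.03 m/s and distance of each of thin_stud_foot, thick_stud_foot from where it was at the start of the episode below 0.015 m); the robot touches nothing.
It fails at once if the medium stud is dropped into the hole (faster than 0.45 m/s inside it) (horizontal distance between medium_stud_foot and hole below 0.008 m and z of medium_stud_foot in the frame of hole below -0.003 m and linear speed of medium_stud above 0.45 m/s).
It fails at once if a wrong stud is moved 30 mm or more (distance of any of thin_stud_foot, thick_stud_foot from where it was at the start of the episode above 0.03 m).
It fails at once if the spray can, the oil filter or the wrench is pushed more than 30 mm, or the can or filter tips beyond 0.5 rad (distance of any of spray_can, oil_filter, wrench from where it was at the start of the episode above 0.03 m or angle between any of spray_can, oil_filter's own z axis and vertical above 0.5 rad).
It also fails if it takes over 58 s, if anything falls off the work surface, if the arm or the gripper's body presses on something with over 40 N, if the wrist force passes 120 N, or if a joint passes its speed limit or range.

### The arm

A 6-joint arm with a two-finger parallel gripper is mounted at the origin on the work surface. World frame = base frame: x ahead of the robot, y to its left, z up, the work surface at z = 0. Lengths are in m, angles in degrees, forces in N, time in s.
With the tool pointing down it reaches from about 0.3 to 0.75 m from the base axis. Payload 8.5 kg.
Tool frame: the origin (TCP) lies midway between the tips of the shut fingers; the grasp point (between the pads) lies grasp_offset behind it (grasp_offset is the distance from the TCP to the grasp point, in m); z points along the fingers, y is the line along which they close (so a half turn about z gives the same grasp; the last joint's range is limited). The gripper opens to 85 mm and grips with 20 to 120 N. Pads are 22 mm wide; open, the fingers measure 114 mm over their backs; the gripper's body (76 mm by 85 mm) begins 54 mm behind the grasp point. The pads swing forward as they close: fully open they stand 13 mm farther back than shut.
Start: joints at [-81.377, 21.807, 74.336, -0, 83.858, -12.336], TCP at [0.197, -0.514, 0.201] pointing down, gripper open.
Joint ranges: [-178.18, 178.18], [-50.72, 133.34], [12.68, 142.11], [-81.47, 261.47], [9.98, 163.14], [-165.26, 165.26]. Speed limits (degrees/s): [136.94, 136.94, 180, 180, 180, 180].

### API

Orientations are given as a 3x3 rotation matrix whose columns are the frame's x, y, z axes.
In Python, from rig import observe, get_image, camera_params, close_job, grasp_offset gives the robot as it stands.
- The arm moves only by the shell command python3 -m handwheel 'ROWS' [OPENING] [FORCE]. ROWS is JSON, a list of rows, each a list of 2 entries, a list of its own where there are three numbers: the shift along the tool's x, y, z as a fraction of full scale, then the turn, a rotation vector about the tool's x, y, z as a fraction of full scale. In form: [[[dx, dy, dz], [ax, ay, az]], ...]. A call has 1 to 10 rows; each row is the pose to reach, as a shift and turn from the pose commanded when the call began, along the tool's axes at that moment, turning the shorter way round; what a row does not reach only later rows make up. Full scale, the value 1, is 0.5 m for a shift and pi rad for a turn. A row lasts 1/10 s, in which the tool goes at most 50 mm and 8.59 degrees, less where a joint would pass 70% of its speed; a pose out of reach is approached as far as the arm can. A call with a number of a shift or a turn outside -1 to 1 is refused whole. A call with a gripper value outside its range is refused whole. OPENING is the opening, from 0 (shut) to 1 (fully open), set as the call begins (- or left out, the last holds). The fingers move at their own pace and stop on an object; FORCE is the grip in N (left out, the last holds). Time passes only in rows, so rows that repeat a pose let the fingers close. It gives the time, the measured TCP pose, the force, the opening and the grip force at its end, in the units of the state.
- observe(): the state, without advancing time (a new reading comes with each control period).
- get_image(name): name is "scene" or "top"; returns (picture, depth): 384x512x3 uint8, red, green, blue; 384x512 float32, m along the optical axis (not along the pixel's ray), 0 where there is no reading.
- camera_params(name): a dict with "K" (3x3 intrinsics, pixels), "R" (3x3) and "t" (3): a world point X has camera coordinates R X + t. Camera axes: x right, y down, z forward; pixel columns grow to the right and rows downward; lengths in m; the calibration is good to about 2 mm. A picture is of the moment at which its call begins. camera_params takes no time and is no camera call.
- close_job(): hands the job in; it is judged then, once.
The state is a dict: "time_s": time; "q": joint angles; "qvel": joint speeds; "joint_efforts": joint torques, N m; "position": TCP position; "tool_rot": TCP orientation; "ft_force": force on the tool from outside, world axes, zero at the start; "wrist_torque": the same for the moment, N m; "grip_width": finger opening in m; "gripper_force": force on a finger pad.
Only numpy, scipy, OpenCV 4.12 (cv2) and the standard library are available. Lean on these libraries where they do the work, as an engineer would, in place of code of your own. Each camera call takes 0.05 s, during which the arm holds its last target. There are 200 camera calls.

## Working session

There is one attempt and no reset: what is moved stays moved. The work goes in short steps, Python scripts to look and compute and a shell command to move; the robot and the scene stay as the last step left them, time stands still between calls to the robot, and variables do not carry over. Pictures are saved under pics/ and viewed, at most 10 in all, crops included, and the job is handed in when it is done.

```bash
mkdir -p pics; ls
cat > h.py <<'E'
import numpy as np, cv2
from rig import *
def snap(n):
    im,d=get_image(n); np.savez(f'pics/{n}.npz',im=im,d=d); return im,d
def load(n):
    z=np.load(f'pics/{n}.npz'); return z['im'],z['d']
def world(n,d):
    c=camera_params(n);K,R,t=map(np.array,(c['K'],c['R'],c['t']))
    v,u=np.mgrid[:384,:512]
    p=np.stack([(u-K[0,2])/K[0,0]*d,(v-K[1,2])/K[1,1]*d,d],-1)
    return (p-t)@R
E
python3 - <<'E'
from h import *
for n in ('top','scene'):
    im,d=snap(n); cv2.imwrite(f'pics/{n}0.png',cv2.resize(im[...,::-1],(800,600)))
    c=camera_params(n);print(n,-np.array(c['R']).T@np.array(c['t']),np.array(c['K'])[0],np.round(c['R'],3).tolist())
print(observe(),grasp_offset)
E
```

```text
pics
top [ 0.48124911 -0.00491759  0.92363998] [381.92030668   0.         256.13478512] [[-0.002, -0.999, 0.033], [-1.0, 0.001, -0.029], [0.029, -0.034, -0.999]]
scene [ 1.13016395 -0.51256578  0.81956423] [392.97869254   0.         252.01036475] [[0.622, 0.783, -0.005], [0.536, -0.43, -0.727], [-0.571, 0.449, -0.687]]
{'time_s': 0.1, 'q': array([-8.13759130e+01,  2.18368823e+01,  7.43787538e+01,  2.40999942e-03,
        8.38588464e+01, -1.23375264e+01]), 'qvel': array([-0.0378885 , -0.10072374, -0.12776534,  0.07511307,  0.03950693,
       -0.00549943]), 'joint_efforts': array([ 3.51045652e-03, -4.49218011e+01, -2.31653666e+01, -1.50562009e-04,
        3.77762553e-03, -1.09239755e-05]), 'position': array([ 0.19670615, -0.51330118,  0.19998562]), 'tool_rot': array([[ 9.33821957e-01,  3.57738072e-01, -1.53582967e-04],
       [ 3.57737963e-01, -9.33821119e-01,  1.29153865e-03],
       [ 3.18613529e-04, -1.26100961e-03, -9.99999154e-01]]), 'ft_force': array([-0.54286709,  0.51736846,  0.418979  ]), 'wrist_torque': array([-0.01493001,  0.03619917,  0.01814823]), 'gripper_force': 0.0, 'grip_width': 0.08481315253417526} 0.0187
```

View pics/top0.png

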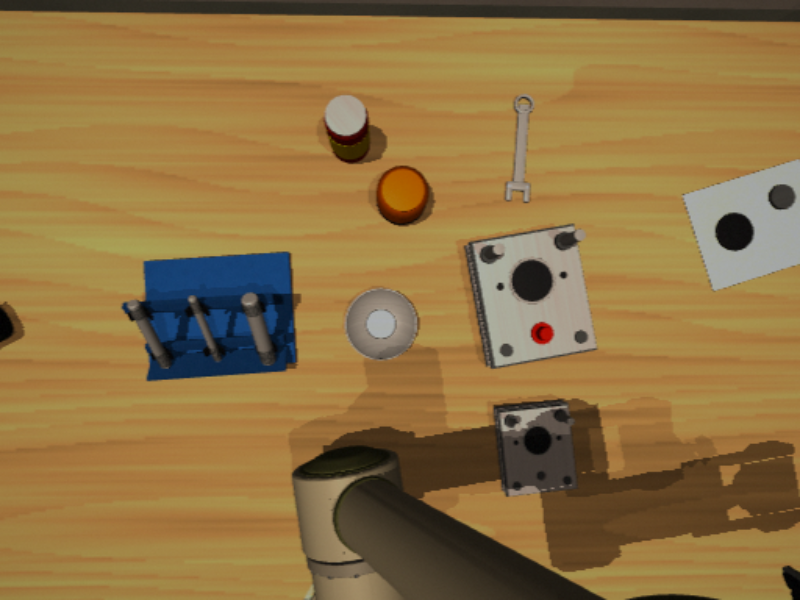

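View pics/scene0.png

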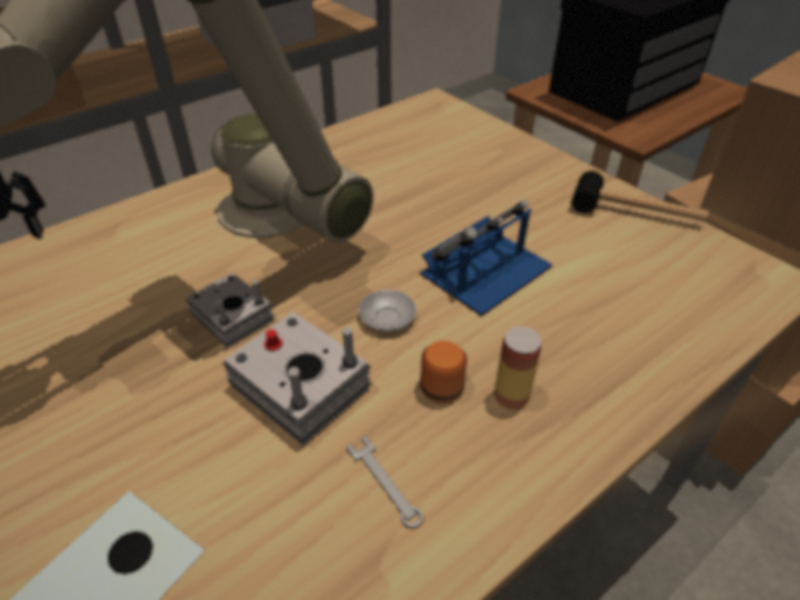

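The top view shows the full-size block at (530,295) with the red plug at (541,333), the dish at (381,323) and the rack at (220,315). Block look-alikes: the small block at (537,450) has the wrong size, and the sheet at (745,225) is flat paper. The block meant is the large one carrying the red plug. In the rack the studs at (150,333), (205,328) and (258,328) look like medium, thin and thick. I'll confirm this in a crop.

Run:
```python
from h import *
im,d=load('top')
a=cv2.resize(im[155:250,75:195,::-1],None,fx=5,fy=5,interpolation=cv2.INTER_CUBIC)   # rack
cv2.imwrite('pics/crop1.png',a); print(a.shape)
b=cv2.resize(im[140:240,290:390,::-1],None,fx=5,fy=5,interpolation=cv2.INTER_CUBIC); cv2.imwrite('pics/crop2.png',b)
P=world('top',d)
print('table z',np.median(P[60:80,60:160,2]))
# plug
hsv=cv2.cvtColor(im,cv2.COLOR_RGB2HSV)
m=(np.minimum(hsv[...,0],180-hsv[...,0])<6)&(hsv[...,1]>180)
m[:,:300]=0;m[:, 400:]=0;m[:190]=0;m[230:]=0
q=P[m];print('plug',len(q),q.mean(0),q[q[:,2]>.09].mean(0),q[:,2].max())
# block top
m=np.zeros_like(m);m[135:240,290:390]=1;m&=abs(P[...,2]-.07)<.006
q=P[m];print('top z',np.median(q[:,2]));r=cv2.minAreaRect((q[:,:2]*1000).astype(np.float32));print(r)
# dish: points above table
m=np.zeros_like(m);m[180:235,218:270]=1;m&=(P[...,2]>.017)&(P[...,2]<.03)
q=P[m];print('dish',cv2.minEnclosingCircle((q[:,:2]*1000).astype(np.float32)),len(q))
m=np.zeros_like(m);m[155:250,85:195]=1
np.set_printoptions(precision=0,suppress=True,linewidth=250)
print((P[185:236:4,78:182:3,2]*1000).astype(int))
```

```text
(475, 600, 3)
table z -0.0009509058609896148
plug 149 [ 0.45216394 -0.23111186  0.09018764] [ 0.45220384 -0.23166666  0.10968063] 0.9236399786540679
top z 0.06984228838525303
((505.4626159667969, -227.95785522460938), (180.37890625, 151.45680236816406), 10.102649688720703)
dish ((464.1092224121094, -5.622375965118408), 54.40113067626953) 463
[[ -2   0   0   0   0   9  10   8   9   8  11   7   6   9   7   7  10   9   7   9   9   8   7   6  10   9   9   7   9   7   9   9  10   6   7]
 [ -1   0   2  -1   1   9  11  11  10   9  11   8   7   8   9 139   9   8   6  12  10  12 110 112 110 111 140 140 141 111 112 114 115  65  23]
 [  0  -4 139 140 112 110 112 113 113 114 115 114 115 116 117 138 134 116 112 115 116 114 112 112 110 111 149 149 148 140 110 108 107  69  26]
 [  1 113 144 141 135 119 110 112 112 110 108 108 107 105 124 128 128 116 122   7  10  10  11   9   9   8 137 142 142 137 120   9   5   8   9]
 [ -1   0 122 135 132 121 122   8  11  10  11   9   9   8 120 112 118 115 114   8   8  11   9  11  11   8   8 133 136 126 117   9   8   7  11]
 [  1   0   0 123 123 120  11  11   8  10
[... 403 characters left out ...]
 0   0  -1  90  87  73   8   6   8   7   6  12  10  43  42  79 923  44  46  44  45  45  48  48  49  49  90  91  85  47  44  44]
 [  0  -1  -1   1  -1  46  81  82  75  46  47  47  49  44  44  46  46  42  43  65  60  52  39  39  39  37  38 923  12  79  81  75  62  54   8]
 [ -1   0   0   0  -1  -1  39  71  70  63  54  11   8   7   8   9   9  10  51  54  56  43  50  22  23  24  26  25  22  62  71  67  59  28  28]
 [923  -3   0   2   1   2  10  49  63  58  44  29  25  26  28  27  28  27  29  28  45  40  29  29  30  32  35  30  31  31  60  58  52  33  33]
 [ -4  -1  -1   0  -2   1  32  32  43  48  39  34  33  34  32  34  34  35  33  36  37  34  35  39  38  38  37  39  40  39  40  48  43  41  43]]
```

View pics/crop1.png

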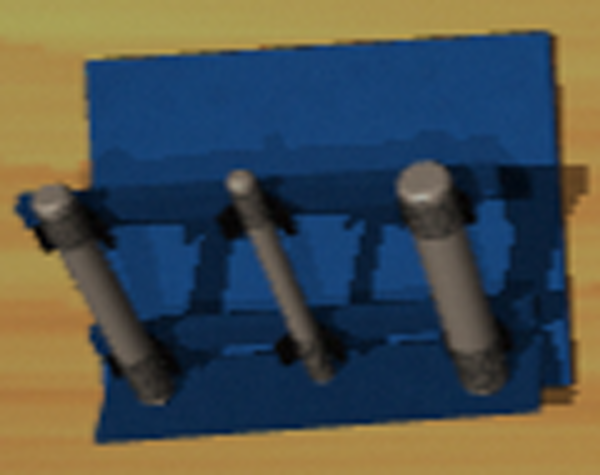

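View pics/crop2.png

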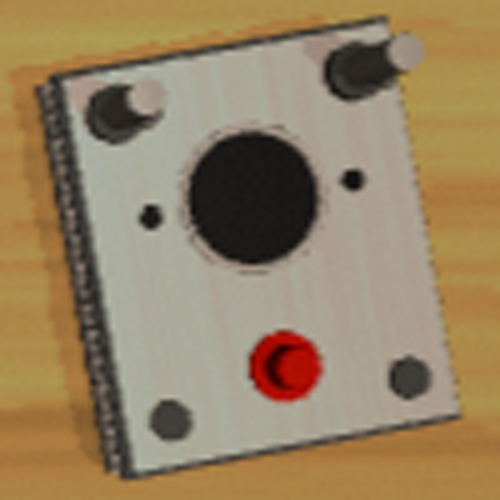

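The crops confirm it. The left stud (crop 100,300) is the middle thickness; the centre one is thin and the right one thick. The block with the red plug has the two far studs and the bore at crop (253,198). Next I'll refine the numbers.

Run:
```python
from h import *
from scipy.optimize import least_squares
def ray(n,u,v,z):
    c=camera_params(n);K,R,t=map(np.array,(c['K'],c['R'],c['t']))
    o=-R.T@t; r=R.T@np.linalg.solve(K,[u,v,1]); return o+r*(z-o[2])/r[2]
f=lambda x,o:(x+.5)/5-.5+o
print('bore',ray('top',f(253,290),f(198,140),.07)); print('flange',ray('top',f(286,290),f(366,140),.074)); print('grip',ray('top',f(293,290),f(367,140),.098))
im,d=load('scene');P=world('scene',d)
hsv=cv2.cvtColor(im,cv2.COLOR_RGB2HSV)
m=(np.minimum(hsv[...,0],180-hsv[...,0])<6)&(hsv[...,1]>170)
m[:,:160]=0;m[:,190:]=0;m[:200]=0;m[230:]=0
q=P[m];q=q[q[:,2]<.2];print('plug scene',len(q),np.median(q,0)); s=q[q[:,2]>.094];print('top',s.mean(0),len(s))
print(f'block top scene z',np.median(P[225:245,160:180,2]))
im,d=load('top');P=world('top',d)
hsv=cv2.cvtColor(im,cv2.COLOR_RGB2HSV)
m=(np.minimum(hsv[...,0],180-hsv[...,0])<6)&(hsv[...,1]>180)
m[:,:300]=0;m[:, 400:]=0;m[:190]=0;m[230:]=0
q=P[m];s=q[(q[:,2]>.094)&(q[:,2]<.11)];print('top',s.mean(0),len(s)); s=q[(q[:,2]>.07)&(q[:,2]<.08)];print('flange',s.mean(0),len(s))
# studs
for name,poly,r in (('med',[(30,200),(50,185),(75,200),(175,395),(150,405),(125,380)],.008),('thin',[(225,185),(255,175),(335,375),(315,385)],.0055),('thick',[(395,190),(445,165),(505,380),(470,395)],.011)):
    k=np.zeros(d.shape,np.uint8);cv2.fillPoly(k,[np.round([(f(a,75),f(b,155)) for a,b in poly]).astype(int)],1)
    q=P[(k>0)&(im.max(-1).astype(int)-im.min(-1)<60)&(P[...,2]<.2)&(P[...,2]>.035)]
    def ax(p): 
        D=np.array([np.cos(p[2])*np.sin(p[3]),np.sin(p[2])*np.sin(p[3]),np.cos(p[3])]);return np.array([p[0],p[1],.09]),D
    def res(p):
        c,D=ax(p);w=q-c;return np.linalg.norm(w-np.outer(w@D,D),axis=1)-r
    p=least_squares(res,[*q.mean(0)[:2],0,.7],loss='soft_l1',f_scale=.002).x
    c,D=ax(p);s=(q-c)@D;s=s[abs(res(p))<.003]
    print(name,len(q),np.abs(res(p)).mean(),'c@.09',c,'az,tilt',np.degrees(p[2:]),'top est',c+D*np.percentile(s,99.5),'foot@z',c+D*np.percentile(s,.5))
```

```text
bore [ 0.52712217 -0.22333889  0.07      ]
flange [ 0.45153571 -0.23657215  0.074     ]
grip [ 0.45193023 -0.23309913  0.098     ]
plug scene 76 [ 0.45835287 -0.23956068  0.08192479]
top [ 0.45530466 -0.23850546  0.09760579] 21
block top scene z 0.07018233270575663
top [ 0.45190087 -0.23584982  0.09742962] 58
flange [ 0.45210471 -0.23099316  0.07393164] 72
med 385 0.0011781294679434802 c@.09 [0.45188407 0.31233786 0.09      ] az,tilt [ 3.46542202 40.37679867] top est [0.49588466 0.3150024  0.14183774] foot@z [0.40560051 0.30953507 0.03547265]
thin 248 0.0009518874897305689 c@.09 [0.46138759 0.23768522 0.09      ] az,tilt [ 4.04925582 40.15400337] top est [0.50219775 0.2405742  0.13849207] foot@z [0.41446045 0.23436322 0.03423952]
thick 452 0.0009520765694116029 c@.09 [0.45632179 0.16220784 0.09      ] az,tilt [ 4.23480359 40.38461301] top est [0.50206488 0.16559494 0.14392442] foot@z [0.4126583  0.15897473 0.03852712]
```

```bash
cat > go.py <<'E'
# go.py x y z yaw [tilt] : shift/turn (row units) from the measured pose to a target TCP pose
import sys
from h import *
from scipy.spatial.transform import Rotation as Ro
def R_of(a,tilt):
    a,t=np.radians([a,tilt]); f=np.array([-np.cos(a),-np.sin(a),0]) # forward = -tool x at tilt 0
    z=np.sin(t)*f-np.cos(t)*np.array([0,0,1.]); y=np.array([np.sin(a),-np.cos(a),0]); return np.c_[np.cross(y,z),y,z]
if __name__=='__main__':
    x,y,z,a,*t=map(float,sys.argv[1:]); s=observe(); R=s['tool_rot']
    T=R_of(a,t[0] if t else 0)
    print('shift',np.round(R.T@(np.array([x,y,z])-s['position'])/.5,4),'turn',np.round(Ro.from_matrix(R.T@T).as_rotvec()/np.pi,4),'q',np.round(s['q']),'t',s['time_s'])
E
python3 go.py .452 -.2365 .2 152.3
```

```text
shift [ 6.748e-01 -3.343e-01  6.000e-04] turn [-1.000e-04 -5.000e-04 -7.297e-01] q [-81.  22.  74.   0.  84. -12.] t 0.1
```

```bash
python3 -m handwheel '[[[0.675,-0.334,0],[0,0,-0.73]],[[0.675,-0.334,0],[0,0,-0.73]],[[0.675,-0.334,0],[0,0,-0.73]],[[0.675,-0.334,0],[0,0,-0.73]],[[0.675,-0.334,0],[0,0,-0.73]],[[0.675,-0.334,0],[0,0,-0.73]],[[0.675,-0.334,0],[0,0,-0.73]],[[0.675,-0.334,0],[0,0,-0.73]],[[0.675,-0.334,0],[0,0,-0.73]],[[0.675,-0.334,0],[0,0,-0.73]]]' 0.7 40; python3 go.py .452 -.2365 .2 152.3
```

```text
time_s: 1.1
position: [0.4526, -0.2359, 0.2001]
tool_rot: [[-0.299, 0.954, -0.001], [0.954, 0.299, 0.001], [0.001, -0.001, -1.0]]
ft_force: [-0.8, -0.6, 0.5]
grip_width: 0.06
gripper_force: 0.0
shift [-0.0009 -0.0015  0.0003] turn [-1.000e-04 -3.000e-04 -2.495e-01] q [-41.  18.  80.  -0.  82. -58.] t 1.1
```

```bash
python3 -m handwheel '[[[0,-0.0015,0],[0,0,-0.25]],[[0,-0.0015,0],[0,0,-0.25]],[[0,-0.0015,0],[0,0,-0.25]],[[0,-0.0015,0],[0,0,-0.25]],[[0,-0.0015,0],[0,0,-0.25]],[[0,-0.0015,0],[0,0,-0.25]],[[0,-0.0015,0],[0,0,-0.25]]]'; python3 go.py .452 -.2365 .079 152.3
```

```text
time_s: 1.8
position: [0.4513, -0.237, 0.2003]
tool_rot: [[-0.882, 0.471, -0.001], [0.471, 0.882, 0.0], [0.001, 0.0, -1.0]]
ft_force: [0.2, -0.2, -0.3]
grip_width: 0.0595
gripper_force: 0.0
shift [-0.0009  0.0015  0.2425] turn [ 0.     -0.0002 -0.0022] q [ -41.   18.   81.   -0.   82. -103.] t 1.8
```

```bash
python3 -m handwheel '[[[0,0.0015,0.08],[0,0,0]],[[0,0.0015,0.15],[0,0,0]],[[0,0.0015,0.2],[0,0,0]],[[0,0.0015,0.225],[0,0,0]],[[0,0.0015,0.2425],[0,0,0]],[[0,0.0015,0.2425],[0,0,0]],[[0,0.0015,0.2425],[0,0,0]]]'; python3 -m handwheel '[[[0,0,0],[0,0,0]],[[0,0,0],[0,0,0]],[[0,0,0],[0,0,0]],[[0,0,0],[0,0,0]],[[0,0,0],[0,0,0]],[[0,0,0],[0,0,0]]]' 0 30; python3 go.py .464 -.0055 .2 152.3
```

```text
time_s: 2.5
position: [0.4521, -0.2367, 0.0798]
tool_rot: [[-0.882, 0.471, 0.001], [0.471, 0.882, -0.001], [-0.001, -0.0, -1.0]]
ft_force: [-0.3, 0.4, -0.0]
grip_width: 0.0599
gripper_force: 0.0
time_s: 3.1
position: [0.4518, -0.2365, 0.0793]
tool_rot: [[-0.882, 0.471, 0.0], [0.471, 0.882, 0.0], [-0.0, 0.0, -1.0]]
ft_force: [0.3, 0.1, -0.6]
grip_width: 0.0002
gripper_force: 0.0
shift [ 0.196   0.419  -0.2414] turn [ 0.      0.     -0.0022] q [ -41.   25.   91.    0.   64. -103.] t 3.1
```

The fingers shut on nothing, so I'll look.

Run:
```python
from h import *
im,d=snap('scene');a=cv2.resize(im[170:300,120:270,::-1],None,fx=4,fy=4,interpolation=cv2.INTER_CUBIC)
im,d=snap('top');b=cv2.resize(im[160:250,300:390,::-1],(200,200),interpolation=cv2.INTER_CUBIC)
c=np.zeros((520,800,3),np.uint8);c[:,:600]=a;c[:200,600:]=b
cv2.imwrite('pics/c3.png',c)
```

```text
(no output)
```

View pics/c3.png

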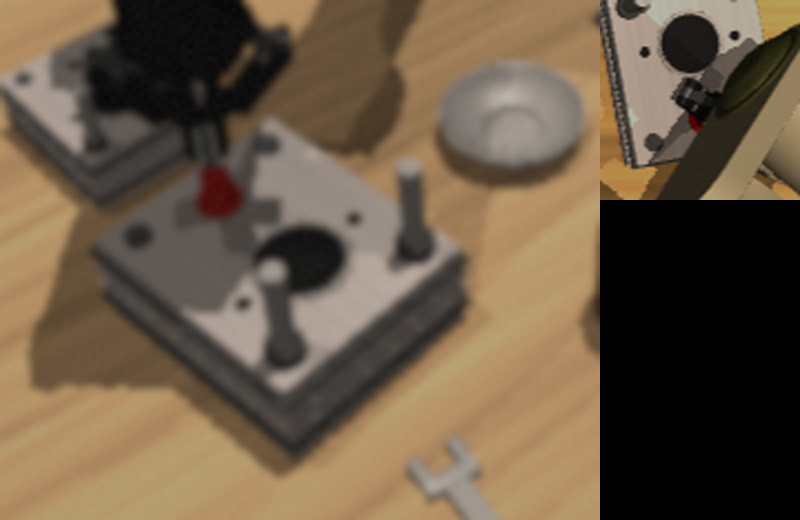

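Run:
```python
from h import *
for n,ro,sc in (('scene',(120,170),4),('top',(300,160),200/90)):
    c=camera_params(n);K,R,t=map(np.array,(c['K'],c['R'],c['t']))
    for X in ([.452,-.2365,.079],[.452,-.2365,.098],[.452,-.2365,.12]):
        p=K@(R@X+t);p=p[:2]/p[2];print(n,X,((p-ro)*sc).round())
    im,d=load(n);P=world(n,d);hsv=cv2.cvtColor(im,cv2.COLOR_RGB2HSV)
    m=(np.minimum(hsv[...,0],180-hsv[...,0])<8)&(hsv[...,1]>150)&(np.linalg.norm(P[...,:2]-[.452,-.236],axis=-1)<.06)
    q=P[m];print(len(q),q.min(0),q.max(0),np.median(q,0))
    m=(np.linalg.norm(P[...,:2]-[.452,-.236],axis=-1)<.05)&(P[...,2]>.1)&(P[...,2]<.14)
    q=P[m];print('tool',len(q),q.min(0),q.max(0),q.mean(0))
print(observe()['grip_width'])
```

```text
scene [0.452, -0.2365, 0.079] [217. 191.]
scene [0.452, -0.2365, 0.098] [213. 170.]
scene [0.452, -0.2365, 0.12] [208. 146.]
92 [ 0.44254478 -0.25045473  0.07107443] [ 0.46681058 -0.22342894  0.10027144] [ 0.45802707 -0.23962301  0.08104679]
tool 84 [ 0.44689433 -0.25114074  0.10001616] [ 0.46481013 -0.22321956  0.13934589] [ 0.45916562 -0.2394703   0.12681239]
top [0.452, -0.2365, 0.079] [105. 117.]
top [0.452, -0.2365, 0.098] [111. 118.]
top [0.452, -0.2365, 0.12] [117. 118.]
33 [ 0.43974097 -0.23261718  0.06864216] [ 0.45852151 -0.19863662  0.17067106] [ 0.44667534 -0.22576914  0.07351789]Traceback (most recent call last):
  File "<stdin>", line 10, in <module>
    return umr_minimum(a, axis, None, out, keepdims, initial, where)
ValueError: zero-size array to reduction operation minimum which has no identity
```

```bash
python3 -m handwheel '[[[0,0,-0.02],[0,0,0]],[[0,0,-0.05],[0,0,0]],[[0,0,-0.1],[0,0,0]],[[0,0,-0.1],[0,0,0]],[[0,0,-0.1],[0,0,0]]]'
python3 - <<'E'
from h import *
im,d=snap('scene');a=cv2.resize(im[170:245,130:220,::-1],None,fx=8,fy=8,interpolation=cv2.INTER_CUBIC)
a=np.clip(a.astype(float)*1.8,0,255).astype(np.uint8)
c=camera_params('scene');K,R,t=map(np.array,(c['K'],c['R'],c['t']))
X=observe()['position'];p=K@(R@X+t);p=(p[:2]/p[2]-[130,170]+.5)*8;print(X,p)
cv2.drawMarker(a,tuple(int(v) for v in p),(0,255,0),0,12)
cv2.imwrite('pics/c4.png',a)
E
```

```text
time_s: 3.7
position: [0.4519, -0.2366, 0.1298]
tool_rot: [[-0.882, 0.471, 0.001], [0.471, 0.882, -0.001], [-0.001, -0.0, -1.0]]
ft_force: [0.7, -0.1, -0.7]
grip_width: 0.0004
gripper_force: 0.0
[ 0.45161487 -0.23630784  0.12918099] [335.69074132 274.26447006]
```

View pics/c4.png

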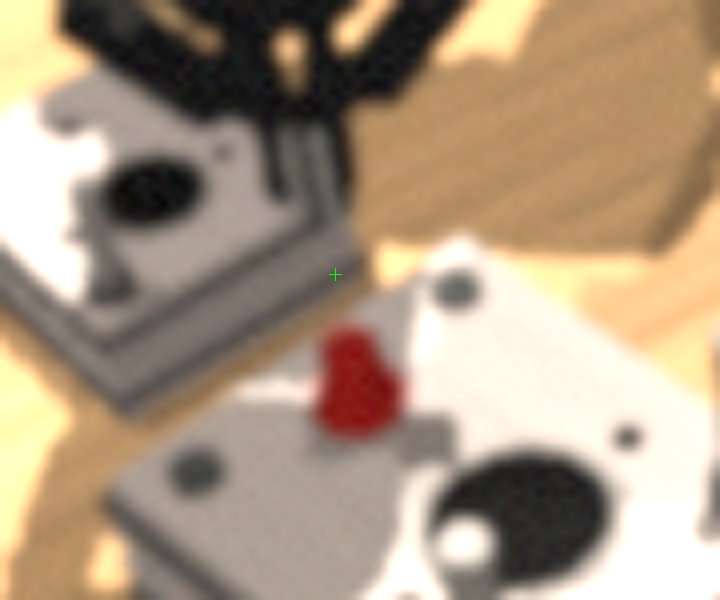

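The plug stayed in place at (350,390). The shut fingertips show at (325,205), well above the reported TCP mark at (335,274). I'll measure where the tips really are.

Run:
```python
from h import *
s=observe();print(s['position'],s['q'].round(2))
im,d=load('scene');P=world('scene',d)
u0=130;v0=170
np.set_printoptions(suppress=True,linewidth=220)
for v in range(183,203):
    print(v,[(f"{P[v,u,0]*1000:.0f},{P[v,u,1]*1000:.0f},{P[v,u,2]*1000:.0f}") if P[v,u,2]>.03 and d[v,u]>0 else '-' for u in range(162,177)])
```

```text
[ 0.45161487 -0.23630784  0.12918099] [ -40.95   21.64   87.41   -0.     70.96 -102.85]
183 ['456,-251,210', '460,-250,212', '461,-248,212', '458,-244,207', '457,-242,206', '451,-237,198', '462,-238,207', '465,-237,208', '463,-234,205', '467,-233,208', '466,-230,205', '469,-229,207', '465,-225,202', '-', '-']
184 ['458,-252,209', '460,-250,209', '460,-248,208', '458,-245,205', '461,-244,206', '454,-238,199', '462,-239,205', '464,-238,205', '467,-236,207', '469,-235,207', '467,-231,203', '464,-228,199', '-', '-', '-']
185 ['457,-252,205', '459,-250,205', '460,-249,205', '460,-246,204', '457,-243,200', '458,-241,199', '460,-239,200', '462,-237,200', '462,-235,199', '465,-233,200', '468,-232,201', '462,-227,194', '-', '-', '-']
186 ['452,-251,198', '457,-250,201', '457,-248,199', '459,-246,200', '458,-243,197', '461,-242,199', '463,-241,200', '462,-238,197', '464,-236,197', '459,-232,192', '464,-231,195', '462,-228,192', '455,-222,184', '-', '-']
187 ['294,-190,49', '452,-249,193', '455,-248,194', '458,-246,196', '460,-245,196', '460,-242,195', '463,-241,196', '462,-238,194', '464,-237,
[... 2370 characters left out ...]
,-190,35', '335,-187,33', '-', '336,-181,31', '-', '-', '-']
199 ['336,-214,46', '337,-212,45', '336,-208,42', '337,-206,42', '339,-204,42', '340,-201,41', '334,-196,33', '337,-194,35', '336,-191,32', '336,-188,30', '338,-186,30', '-', '-', '-', '-']
200 ['340,-216,46', '339,-213,44', '339,-210,42', '338,-207,39', '339,-204,38', '337,-201,35', '337,-198,33', '337,-195,31', '338,-192,30', '-', '-', '-', '-', '-', '-']
201 ['342,-218,45', '340,-214,41', '339,-211,38', '337,-207,35', '334,-203,30', '341,-203,35', '340,-200,32', '-', '-', '-', '-', '-', '-', '-', '-']
202 ['341,-218,41', '337,-214,34', '336,-210,32', '337,-208,31', '341,-206,33', '-', '-', '-', '-', '-', '-', '-', '-', '-', '-']
```

The real fingertips sit about 36 mm behind the reported TCP along the tool axis: tips at z≈0.166 against 0.129 reported. I'll correct for this and retry.

```bash
python3 -m handwheel '[[[0,0,0],[0,0,0]],[[0,0,0],[0,0,0]],[[0,0,0],[0,0,0]],[[0,0,0.04],[0,0,0]],[[0,0,0.08],[0,0,0]],[[0,0,0.11],[0,0,0]],[[0,0,0.14],[0,0,0]],[[0,0,0.155],[0,0,0]],[[0,0,0.166],[0,0,0]],[[0,0,0.166],[0,0,0]]]' 0.6 30; python3 -m handwheel '[[[0,0,0],[0,0,0]],[[0,0,0],[0,0,0]],[[0,0,0],[0,0,0]],[[0,0,0],[0,0,0]],[[0,0,0],[0,0,0]],[[0,0,0],[0,0,0]]]' 0 30
```

```text
time_s: 4.75
position: [0.4517, -0.2364, 0.046]
tool_rot: [[-0.882, 0.471, -0.001], [0.471, 0.882, 0.0], [0.001, 0.0, -1.0]]
ft_force: [0.5, 0.5, -0.5]
grip_width: 0.0509
gripper_force: 0.0
time_s: 5.35
position: [0.4521, -0.2367, 0.0469]
tool_rot: [[-0.882, 0.471, 0.001], [0.471, 0.882, -0.001], [-0.001, -0.0, -1.0]]
ft_force: [-0.7, 0.8, 7.0]
grip_width: 0.0179
gripper_force: 29.4
```

```bash
python3 -m handwheel '[[[0,0,-0.02],[0,0,0]],[[0,0,-0.06],[0,0,0]],[[0,0,-0.12],[0,0,0]],[[0,0,-0.2],[0,0,0]],[[0,0,-0.24],[0,0,0]],[[0,0,-0.24],[0,0,0]],[[0,0,-0.24],[0,0,0]]]'
python3 - <<'E'
from h import *
def ray(n,u,v,z):
    c=camera_params(n);K,R,t=map(np.array,(c['K'],c['R'],c['t']))
    o=-R.T@t; r=R.T@np.linalg.solve(K,[u,v,1]); return o+r*(z-o[2])/r[2]
im,d=snap('scene');P=world('scene',d);hsv=cv2.cvtColor(im,cv2.COLOR_RGB2HSV)
m=(np.minimum(hsv[...,0],180-hsv[...,0])<8)&(hsv[...,1]>150)&(P[...,0]<.6)&(P[...,1]<-.15)&(d>0)
q=P[m];print(len(q),q.min(0),q.max(0),np.median(q,0),np.argwhere(m).mean(0)[::-1])
# hole in scene: print grey levels around expected spot
c=camera_params('scene');K,R,t=map(np.array,(c['K'],c['R'],c['t']));p=K@(R@[.4515,-.237,.07]+t);p=p[:2]/p[2];print(p)
u,v=p.round().astype(int);g=cv2.cvtColor(im,cv2.COLOR_RGB2GRAY);print(g[v-8:v+9,u-12:u+13])
im,d=snap('top')
g=cv2.cvtColor(im,cv2.COLOR_RGB2GRAY);print(g[203:225,336:360])
E
python3 go.py .464 -.0055 .167 152.3
```

```text
time_s: 6.05
position: [0.4516, -0.2362, 0.1662]
tool_rot: [[-0.882, 0.471, -0.0], [0.471, 0.882, 0.0], [0.0, 0.0, -1.0]]
ft_force: [0.6, -0.5, -0.5]
grip_width: 0.0183
gripper_force: 29.3
116 [ 0.44473937 -0.2510397   0.17724334] [ 0.46668025 -0.23040917  0.22278333] [ 0.4579635  -0.24045912  0.2023317 ] [166.62068966 183.45689655]
[174.51083155 220.03573003]
[[ 65  64  66  69  73  79  85  90  91  93  93  93  93  92  91  96 112 141
  160 165 167 165 165 160 152]
 [ 63  66  68  76  82  85  89  92  91  92  94  93  92  93  93 100 123 148
  162 166 168 166 162 158 150]
 [ 67  73  78  83  88  92  92  91  92  94  92  92  94  93  93 105 131 154
  163 164 165 165 159 151 145]
 [ 79  85  89  90  92  92  91  92  92  92  93  93  92  93  94 107 135 157
  164 164 163 160 153 145 143]
 [102 105 106 106 100  95  93  92  91  92  92  94  94  93  94 106 136 157
  163 162 160 155 150 143 141]
 [136 137 136 129 116  98  94  91  91  91  91  91  91  93  92 107 135 157
  161 157 151 147 142 141 142]
 [156 158 157 150 129 104  93  90  89  86  84  85  83  85  89 103 132 153
  156 150 145 141 139 140 140]
 [
[... 2681 characters left out ...]
6  95  95  95  95  92  94  95  94  95  93  92  91  94 130
  172 147  71  25  27  25]
 [ 97  94  95  95  94  95  95  95  94  94  94  93  95  95  95  90 127 174
  173 172 136  22  25  29]
 [ 94  94  95  96  96  95  96  97  93  92  93  94  96  96  92 125 171 175
  173 174 147  70  25  33]
 [ 95  95  95  94  95  94  95  96  96  91  93  94  95  95 128 170 170 174
  174 172 173 157 103  32]
 [ 96  95  95  95  96  95  95  95  95  92  94  94  96  96  95  94 128 173
  175 175 173 160 112  39]
 [ 96  93  94  94  96  96  97  96  94  95  94  95  94  96  94  93  92 131
  174 173 173 144  62  39]]
shift [ 0.1948  0.4187 -0.0029] turn [ 0.0002 -0.0007 -0.0022] q [ -41.   20.   84.    0.   77. -103.] t 6.15
```

```bash
python3 -m handwheel '[[[0.195,0.419,0],[0,0,0]],[[0.195,0.419,0],[0,0,0]],[[0.195,0.419,0],[0,0,0]],[[0.195,0.419,0],[0,0,0]],[[0.195,0.419,0],[0,0,0]],[[0.195,0.419,0],[0,0,0]],[[0.195,0.419,0.08],[0,0,0]],[[0.195,0.419,0.16],[0,0,0]],[[0.195,0.419,0.22],[0,0,0]],[[0.195,0.419,0.25],[0,0,0]]]';  python3 -m handwheel '[[[0,0,0.02],[0,0,0]],[[0,0,0.04],[0,0,0]],[[0,0,0.055],[0,0,0]],[[0,0,0.07],[0,0,0]],[[0,0,0.078],[0,0,0]],[[0,0,0.078],[0,0,0]],[[0,0,0.078],[0,0,0]]]'
```

```text
time_s: 7.15
position: [0.4627, -0.0061, 0.0382]
tool_rot: [[-0.882, 0.472, -0.005], [0.472, 0.882, 0.001], [0.005, -0.001, -1.0]]
ft_force: [0.6, -0.3, 0.7]
grip_width: 0.0187
gripper_force: 29.4
time_s: 7.85
position: [0.4646, -0.0058, 0.0025]
tool_rot: [[-0.882, 0.471, 0.001], [0.471, 0.882, -0.0], [-0.001, 0.0, -1.0]]
ft_force: [-0.4, -0.3, 0.1]
grip_width: 0.0179
gripper_force: 29.4
```

```bash
python3 -m handwheel '[[[0,0,0],[0,0,0]],[[0,0,0],[0,0,0]],[[0,0,0],[0,0,0]],[[0,0,-0.05],[0,0,0]],[[0,0,-0.15],[0,0,0]],[[0,0,-0.25],[0,0,0]],[[0,0,-0.35],[0,0,0]],[[0,0,-0.4],[0,0,0]],[[0,0,-0.4],[0,0,0]]]' 0.5
python3 - <<'E'
from h import *
im,d=snap('scene');P=world('scene',d);hsv=cv2.cvtColor(im,cv2.COLOR_RGB2HSV)
m=(np.minimum(hsv[...,0],180-hsv[...,0])<8)&(hsv[...,1]>150)&(np.linalg.norm(P[...,:2]-[.464,-.006],axis=-1)<.08)
q=P[m];print(len(q),q.min(0),q.max(0),np.median(q,0))
im,d=snap('top')
cv2.imwrite('pics/hole.png',cv2.resize(load('scene')[0][190:250,140:230,::-1],None,fx=8,fy=8,interpolation=cv2.INTER_CUBIC))
E
python3 go.py .446 .312 .2 183.7
```

```text
time_s: 8.75
position: [0.4659, -0.006, 0.2059]
tool_rot: [[-0.882, 0.471, 0.008], [0.471, 0.882, -0.002], [-0.008, 0.002, -1.0]]
ft_force: [0.4, -0.8, -0.2]
grip_width: 0.0431
gripper_force: 0.0
68 [ 0.45768479 -0.01989862  0.0084217 ] [0.47849824 0.00300575 0.0494693 ] [ 0.46952046 -0.01031943  0.02850543]
shift [0.3313 0.5433 0.0041] turn [-0.      0.     -0.1767] q [-15.  13.  87.  -0.  80. -77.] t 8.85
```

View pics/hole.png

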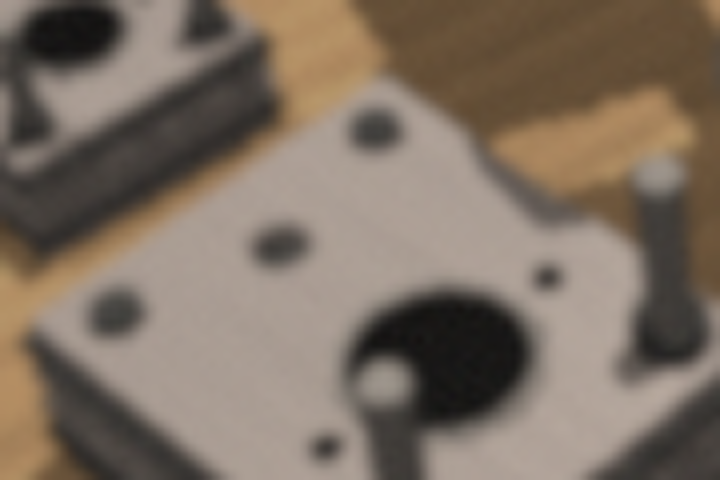

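The hole crop shows the empty stud hole at (280,246), which matches (0.4515, -0.237) in both cameras. The plug is in the dish. Next is the pre-grasp over the medium stud.

```bash
python3 go.py .4386 .311 .15 183.7 15
```

```text
shift [0.3434 0.5346 0.1041] turn [-0.0231 -0.0812 -0.1756] q [-15.  13.  87.  -0.  80. -77.] t 8.85
```

```bash
python3 -m handwheel '[[[0.34,0.53,0],[-0.023,-0.081,-0.176]],[[0.34,0.53,0],[-0.023,-0.081,-0.176]],[[0.34,0.53,0],[-0.023,-0.081,-0.176]],[[0.34,0.53,0],[-0.023,-0.081,-0.176]],[[0.34,0.53,0],[-0.023,-0.081,-0.176]],[[0.34,0.53,0],[-0.023,-0.081,-0.176]],[[0.343,0.5345,0.06],[-0.023,-0.081,-0.176]],[[0.343,0.5345,0.104],[-0.023,-0.081,-0.176]],[[0.343,0.5345,0.104],[-0.023,-0.081,-0.176]],[[0.343,0.5345,0.104],[-0.023,-0.081,-0.176]]]' 0.5
python3 - <<'E'
from h import *
from go import R_of
for n in ('scene','top'):
    im,d=snap(n)
    c=camera_params(n);K,R,t=map(np.array,(c['K'],c['R'],c['t']));s=observe();T=s['tool_rot'];X=s['position']
    def px(X): p=K@(R@X+t);return p[:2]/p[2]
    p=px(X).astype(int);u=max(p[0]-50,0);v=max(p[1]-50,0);f=5
    a=cv2.resize(im[v:v+90,u:u+110,::-1],None,fx=f,fy=f,interpolation=cv2.INTER_CUBIC);a=np.clip(a*1.6,0,255).astype(np.uint8)
    for Y,col in ((X,(0,255,0)),(X-T[:,2]*.036,(255,255,0)),(X+[0,0,.036],(255,0,255))):
        q=(px(Y)-[u,v]+.5)*f;cv2.drawMarker(a,tuple(int(i) for i in q),col,0,12)
    cv2.imwrite(f'pics/pre_{n}.png',a);print(a.shape)
E
python3 go.py .4386 .311 .15 183.7 15
```

```text
time_s: 9.85
position: [0.4389, 0.3104, 0.1497]
tool_rot: [[-0.964, -0.065, 0.256], [-0.064, 0.998, 0.016], [-0.256, -0.001, -0.967]]
ft_force: [-1.0, 0.3, -0.5]
grip_width: 0.0428
gripper_force: 0.0
(450, 550, 3)
(450, 550, 3)
shift [0.0024 0.0011 0.0016] turn [0.     0.0001 0.0001] q [ 26.  18.  91.  -7.  57. -65.] t 9.95
```

View pics/pre_scene.png

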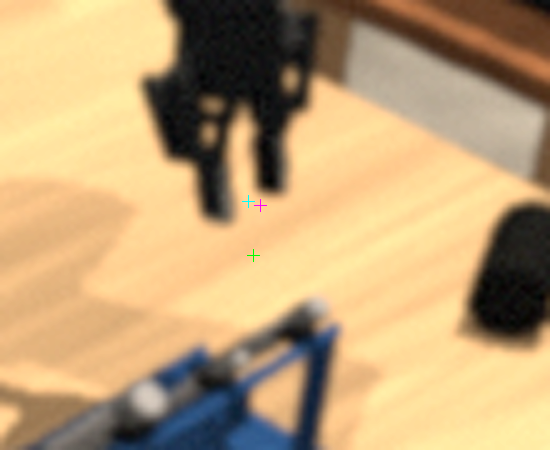

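Tips at (220,220) and (270,190) have their midpoint by the cyan mark, so the 36 mm offset is fixed to the tool axis. I'll approach now.

```bash
python3 go.py .467 .3133 .0435 183.7 15; python3 -m handwheel '[[[0.002,0.003,0.06],[0,0,0]],[[0.002,0.003,0.11],[0,0,0]],[[0.002,0.003,0.15],[0,0,0]],[[0.002,0.003,0.18],[0,0,0]],[[0.002,0.003,0.2],[0,0,0]],[[0.002,0.003,0.212],[0,0,0]],[[0.002,0.003,0.221],[0,0,0]],[[0.002,0.003,0.221],[0,0,0]]]';python3 go.py .467 .3133 .0435 183.7 15
```

```text
shift [0.0026 0.002  0.2221] turn [0.     0.0001 0.0001] q [ 26.  18.  91.  -7.  57. -65.] t 9.95
time_s: 10.75
position: [0.4666, 0.314, 0.0434]
tool_rot: [[-0.964, -0.065, 0.258], [-0.063, 0.998, 0.017], [-0.258, -0.0, -0.966]]
ft_force: [0.6, -0.3, 1.0]
grip_width: 0.0427
gripper_force: 0.0
shift [-0.0007 -0.0015 -0.    ] turn [ 0.     -0.0001  0.0003] q [ 25.  28.  96.  -8.  42. -64.] t 10.75
```

```bash
python3 -m handwheel '[[[0,0,0],[0,0,0]],[[0,0,0],[0,0,0]],[[0,0,0],[0,0,0]],[[0,0,0],[0,0,0]],[[0,0,0],[0,0,0]],[[0,0,0],[0,0,0]]]' 0 90; python3 go.py .467 .3133 .1435 183.7 15
```

```text
time_s: 11.35
position: [0.4666, 0.3142, 0.044]
tool_rot: [[-0.964, -0.066, 0.259], [-0.063, 0.998, 0.017], [-0.259, 0.0, -0.966]]
ft_force: [-2.0, -1.1, 6.8]
grip_width: 0.0135
gripper_force: 87.9
shift [-0.0522 -0.0018 -0.192 ] turn [0.0001 0.0001 0.0004] q [ 25.  28.  96.  -8.  42. -64.] t 11.35
```

```bash
python3 -m handwheel '[[[-0.004,0,-0.016],[0,0,0]],[[-0.013,0,-0.048],[0,0,0]],[[-0.026,0,-0.096],[0,0,0]],[[-0.045,0,-0.165],[0,0,0]],[[-0.07,0,-0.25],[0,0,0]],[[-0.09,0,-0.33],[0,0,0]],[[-0.104,0,-0.384],[0,0,0]],[[-0.104,0,-0.384],[0,0,0]],[[-0.104,0,-0.384],[0,0,0]]]'
python3 - <<'E'
from h import *
from go import R_of
s=observe();print(s['position'],s['grip_width'],s['gripper_force'])
E
python3 go.py .40 -.12 .29 152.3 55
```

```text
time_s: 12.25
position: [0.4666, 0.314, 0.2418]
tool_rot: [[-0.964, -0.066, 0.257], [-0.064, 0.998, 0.016], [-0.257, -0.0, -0.966]]
ft_force: [0.2, -0.0, -2.4]
grip_width: 0.0136
gripper_force: 87.9
[0.46660251 0.31399315 0.24175762] 0.01357430581870329 87.9084840953874
shift [ 0.1588 -0.8574 -0.1417] turn [ 0.1021 -0.2169  0.1463] q [ 25.  15.  79.  -6.  72. -68.] t 12.25
```

```bash
python3 go.py .4883 -.2565 .24 152.3 55
```

```text
shift [ 0.0317 -1.1414 -0.0042] turn [ 0.1021 -0.2169  0.1463] q [ 25.  15.  79.  -6.  72. -68.] t 12.25
```

Exceeds full scale, so two calls.

```bash
python3 -m handwheel '[[[0.02,-0.7,0],[0.102,-0.217,0.146]],[[0.02,-0.7,0],[0.102,-0.217,0.146]],[[0.02,-0.7,0],[0.102,-0.217,0.146]],[[0.02,-0.7,0],[0.102,-0.217,0.146]],[[0.02,-0.7,0],[0.102,-0.217,0.146]],[[0.02,-0.7,0],[0.102,-0.217,0.146]],[[0.02,-0.7,0],[0.102,-0.217,0.146]],[[0.02,-0.7,0],[0.102,-0.217,0.146]],[[0.02,-0.7,0],[0.102,-0.217,0.146]],[[0.02,-0.7,0],[0.102,-0.217,0.146]]]';python3 go.py .4883 -.2565 .24 152.3 55
```

```text
time_s: 13.25
position: [0.4797, -0.0361, 0.2383]
tool_rot: [[-0.509, 0.466, 0.724], [0.268, 0.885, -0.381], [-0.818, -0.0, -0.575]]
ft_force: [0.1, 0.9, -1.8]
grip_width: 0.0135
gripper_force: 88.6
shift [-0.1296 -0.3821  0.1785] turn [-0.0002 -0.0006 -0.0001] q [-10.   0. 120. -66.  16. -14.] t 13.25
```

Wrist joint 5 is getting close to its limit with this yaw. I'll untilt, then use yaw 185 so that joint 4 swings to its free side.

```bash
python3 go.py .4883 -.1 .25 185 15
```

```text
shift [-0.0622 -0.1051  0.0477] turn [-0.1063  0.2154 -0.1521] q [-10.   0. 120. -66.  16. -14.] t 13.25
```

```bash
python3 -m handwheel '[[[-0.062,-0.105,0.048],[-0.106,0.215,-0.152]],[[-0.062,-0.105,0.048],[-0.106,0.215,-0.152]],[[-0.062,-0.105,0.048],[-0.106,0.215,-0.152]],[[-0.062,-0.105,0.048],[-0.106,0.215,-0.152]],[[-0.062,-0.105,0.048],[-0.106,0.215,-0.152]],[[-0.062,-0.105,0.048],[-0.106,0.215,-0.152]],[[-0.062,-0.105,0.048],[-0.106,0.215,-0.152]],[[-0.062,-0.105,0.048],[-0.106,0.215,-0.152]]]';python3 go.py .4883 -.24 .25 185 15; python3 -c "
from h import *;s=observe();print(s['position'],s['qvel'].round(1))"
```

```text
time_s: 14.05
position: [0.4893, -0.0971, 0.2513]
tool_rot: [[-0.883, 0.145, 0.447], [0.092, 0.986, -0.138], [-0.46, -0.08, -0.884]]
ft_force: [-0.6, -0.2, -3.3]
grip_width: 0.014
gripper_force: 88.7
shift [-0.0235 -0.2819  0.0407] turn [-0.0507  0.0662 -0.06  ] q [ -28.    2.   98.    6.   53. -113.] t 14.05
[ 0.48925493 -0.09711596  0.25125467] [-22.2  16.5 -45.1  43.7  95.8 -97.4]
```

```bash
cat > ik.py <<'E'
from h import *
from go import R_of
from scipy.spatial.transform import Rotation as Ro
from scipy.optimize import least_squares
E=lambda s,*a:Ro.from_euler(s,a,degrees=True).as_matrix()
D=[([-81.376,21.837,74.379,0,83.86,-12.34],(.1967,-.5133,.2)),([-40.95,21.64,87.41,0,70.96,-102.85],(.4516,-.2363,.1292)),([-41,25,91,0,64,-103],(.4518,-.2365,.0793)),([-15,13,87,0,80,-77],(.4659,-.006,.2059)),([25,28,96,-8,42,-64],(.4666,.314,.0434)),([25,15,79,-6,72,-68],(.4666,.314,.2418)),([-10,0,120,-66,16,-14],(.4797,-.0361,.2383)),([-41,20,84,0,77,-103],(.4516,-.2362,.1662))]
def rot(q,s4=1,s6=1,k=0): return E('Z',q[0])@E('Y',q[1]+q[2])@E('Z',s4*q[3])@E('Y',q[4])@E('Z',s6*q[5]+k)
A=[];B=[]
def rows(q,tz):
    s,c=np.sin,np.cos;a,b=np.radians(q[1]),np.radians(q[1]+q[2])
    M=E('Z',q[0])@np.array([[s(a),s(b),1,0,0],[0,0,0,1,0],[c(a),c(b),0,0,1]]);return np.c_[M,tz]
for q,p in D: A.append(rows(q,rot(q)[:,2]));B.append(p)
par,*_=np.linalg.lstsq(np.vstack(A),np.hstack(B),rcond=None)
def fk(q): R=rot(q,k=K6);return rows(q,R[:,2])@par,R
K6=0
lo=np.array([-178,-50.7,12.7,-81.4,10,-165]);hi=np.array([178,133,142,261,163,165])
def solve(p,T,q0=(-41,10,105,10,40,-100)):
    f=lambda q:np.r_[(fk(q)[0]-p)*5,(Ro.from_matrix(fk(q)[1].T@T)).as_rotvec()]
    best=None
    for q4 in (-60,0,60,120):
        z=np.array(q0,float);z[3]=q4
        r=least_squares(f,np.clip(z,lo+1,hi-1),bounds=(lo+2,hi-2),x_scale=50)
        if best is None or r.cost<best.cost: best=r
    return best
s=observe();R0=rot(s['q']);d=Ro.from_matrix(R0.T@s['tool_rot']).as_rotvec(degrees=True)
if abs(d[:2]).max()<3: K6=d[2]
if __name__=='__main__':
    print('par a2 a3 a1 off h d6',par.round(3),'res',(np.vstack(A)@par-np.hstack(B)).round(3),'wrist const',d.round(1)); print(fk(s['q'])[0],s['position'])
    h=np.array([.4515,-.2372])
    for T in (25,30,35,40,45,50,55):
        for yaw in (110,130,152,165,185,205,225):
            o=[]
            for zf in (.03,.13):
                R=R_of(yaw,T);g=np.r_[h,zf+.08];r=solve(g+.0507*R[:,2],R);o.append((f"{r.cost:.0e}",r.x.round().astype(int).tolist()))
            if all(float(x[0])<1e-5 for x in o): print(T,yaw,o)
E
python3 ik.py
```

```text
Traceback (most recent call last):
  File "ik.py", line 12, in <module>
    for q,p in D: A.append(rows(q,rot(q)[:,2]));B.append(p)
                           ~~~~^^^^^^^^^^^^^^^
  File "ik.py", line 11, in rows
    M=E('Z',q[0])@np.array([[s(a),s(b),1,0,0],[0,0,0,1,0],[c(a),c(b),0,0,1]]);return np.c_[M,tz]
                                                                                     ~~~~~^^^^^^
ValueError: all the input arrays must have same number of dimensions, but the array at index 0 has 3 dimension(s) and the array at index 1 has 2 dimension(s)
```

```bash
sed -i "s/^E=lambda.*/E=lambda s,a:Ro.from_euler(s,float(a),degrees=True).as_matrix().reshape(3,3)/" ik.py; time python3 ik.py
```

```text
par a2 a3 a1 off h d6 [0.489 0.339 0.    0.115 0.047 0.257] res [-0.005  0.017  0.007  0.003 -0.005  0.004  0.01  -0.012  0.005 -0.007
  0.002  0.001  0.015  0.012 -0.003 -0.026 -0.01   0.005  0.016  0.
 -0.021 -0.004  0.     0.001] wrist const [ 0. -0. 90.]
[ 0.47878058 -0.09709378  0.25086384] [ 0.48925493 -0.09711596  0.25125467]
25 110 [('2e-31', [-35, 20, 108, -26, 34, -36]), ('3e-25', [-35, 14, 98, -19, 49, -45])]
25 130 [('2e-30', [-39, 18, 111, -11, 27, -70]), ('3e-31', [-39, 12, 100, -7, 43, -75])]
25 152 [('5e-27', [-43, 17, 112, 14, 27, -117]), ('2e-28', [-43, 11, 102, 9, 44, -111])]
25 165 [('5e-31', [-46, 18, 112, 25, 31, -140]), ('3e-30', [-46, 11, 101, 17, 47, -131])]
30 110 [('2e-31', [-34, 20, 111, -36, 30, -25]), ('1e-30', [-34, 13, 100, -25, 45, -39])]
30 130 [('4e-30', [-38, 17, 114, -17, 20, -64]), ('2e-30', [-38, 11, 104, -10, 37, -72])]
30 152 [('2e-29', [-44, 16, 116, 23, 20, -126]), ('2e-30', [-44, 9, 105, 13, 37, -115])]
30 165 [('9e-30', [-47, 17, 115, 36, 27, -152]), ('1e-30', [-47, 10, 104, 23, 42, -136])]
35 110 [('4e-30', [-33, 19, 113, -49, 27, -12]), ('2e-31', [-33, 13, 103, -33, 40, -32])]
35 130 [('3e-27', [-38, 17, 117, -31, 13, -50]), ('2e-30', [-38, 10, 107, -14, 30, -68])]
35 152 [('8e-31', [-45, 16, 119, 40, 15, -143]), ('8e-31', [-45, 8, 108, 19, 31, -120])]
40 110 [('1e-30', [-31, 20, 115, -65, 26, 4]), ('2e-29', [-31, 12, 105, -42, 37, -23])]
45 110 [('9e-06', [-30, 20, 117, -79, 27, 19]), ('5e-29', [-30, 12, 108, -53, 35, -12])]
real	0m32.507s
user	0m29.642s
sys	0m0.210s
```

Tilt 55 isn't usable at the hole. I'll put the stud back by reversing the pick, then regrasp with the tool nearer vertical. First a scan for the best relative tilt.

```bash
python3 - <<'E'
from ik import *
h=np.array([.4515,-.2372])
for T in (38,41,44,47):
    for yaw in (70,85,100,110,118):
        o=[]
        for zf in (.03,.08):
            R=R_of(yaw,T);g=np.r_[h,zf+.078];r=solve(g+.0487*R[:,2],R);o.append((f"{r.cost:.0e}",r.x.round().astype(int).tolist()))
        print(T,yaw,o)
E
python3 go.py .467 .1 .2418 183.7 15;python3 go.py .4666 .3141 .2418 183.7 15
```

```text
38 70 [('6e-31', [-26, 28, 100, -46, 58, 21]), ('1e-26', [-26, 24, 96, -43, 63, 15])]
38 85 [('3e-31', [-27, 24, 106, -52, 46, 14]), ('1e-27', [-27, 21, 101, -46, 52, 6])]
38 100 [('7e-31', [-30, 21, 111, -57, 35, 5]), ('2e-30', [-30, 17, 107, -48, 40, -6])]
38 110 [('2e-29', [-32, 19, 114, -59, 26, -2]), ('1e-26', [-32, 15, 110, -46, 32, -17])]
38 118 [('1e-26', [-34, 18, 117, -59, 20, -10]), ('2e-26', [-34, 14, 112, -42, 26, -28])]
41 70 [('2e-31', [-25, 28, 100, -50, 59, 25]), ('4e-25', [-25, 25, 96, -47, 64, 18])]
41 85 [('7e-31', [-26, 25, 107, -56, 47, 18]), ('8e-31', [-26, 21, 102, -51, 52, 10])]
41 100 [('8e-24', [-29, 22, 112, -63, 35, 12]), ('2e-27', [-29, 18, 108, -54, 39, 0])]
41 110 [('4e-31', [-31, 20, 116, -68, 26, 7]), ('7e-30', [-31, 15, 111, -54, 31, -9])]
41 118 [('2e-27', [-33, 18, 118, -72, 19, 3]), ('8e-31', [-33, 14, 113, -52, 24, -18])]
44 70 [('2e-31', [-24, 29, 101, -53, 60, 28]), ('2e-31', [-24, 25, 97, -50, 65, 21])]
44 85 [('3e-30', [-25, 25, 107, -61, 48, 23]), ('7e-31', [-25, 22, 103, -55, 52, 14])]
44 100 [('2e-29', [-28, 22, 114, -70, 36, 19]), ('3e-3
[... 165 characters left out ...]
]), ('8e-28', [-33, 14, 115, -62, 23, -8])]
47 70 [('1e-27', [-24, 30, 101, -56, 61, 31]), ('1e-30', [-24, 26, 97, -53, 66, 24])]
47 85 [('7e-31', [-25, 26, 108, -65, 49, 27]), ('6e-31', [-25, 22, 104, -59, 53, 18])]
47 100 [('8e-31', [-27, 22, 115, -76, 37, 25]), ('2e-30', [-27, 18, 110, -66, 40, 12])]
47 110 [('5e-04', [-30, 20, 117, -79, 29, 19]), ('4e-29', [-30, 16, 114, -71, 30, 8])]
47 118 [('2e-03', [-32, 18, 118, -79, 21, 11]), ('8e-26', [-32, 14, 117, -74, 22, 4])]
shift [ 0.0844  0.3838 -0.0574] turn [-0.0481  0.0665 -0.0533] q [ -28.    2.   98.    6.   53. -113.] t 14.05
shift [ 0.1246  0.806  -0.1167] turn [-0.0481  0.0665 -0.0533] q [ -28.    2.   98.    6.   53. -113.] t 14.05
```

Yaw 70 opens up the wrist, so the current grasp may work without regrasping. Checking.

```bash
python3 - <<'E'
from ik import *
h=np.array([.4515,-.2372])
for yaw in (50,60,70,80):
    o=[]
    for zf,T in ((.03,55),(.08,55),(.13,55),(.16,35),(.16,15)):
            R=R_of(yaw,T);g=np.r_[h,zf+.075];r=solve(g+.0507*R[:,2],R,(-28,20,105,0,60,0));o.append((f"{r.cost:.0e}",r.x.round().astype(int).tolist()))
    print(yaw,o)
E
python3 go.py .4566 -.22 .25 70 15
```

```text
50 [('1e-30', [-23, 37, 92, -52, 80, 41]), ('6e-30', [-23, 34, 88, -52, 84, 36]), ('2e-26', [-23, 31, 84, -51, 89, 30]), ('2e-29', [-28, 25, 80, -34, 85, 18]), ('1e-31', [-35, 21, 80, -15, 80, 8])]
60 [('2e-30', [-22, 35, 97, -58, 73, 39]), ('7e-31', [-22, 31, 94, -56, 77, 33]), ('1e-29', [-22, 28, 89, -55, 81, 27]), ('1e-31', [-27, 23, 83, -36, 78, 11]), ('2e-22', [-35, 20, 82, -15, 77, -1])]
70 [('2e-31', [-22, 32, 102, -64, 65, 38]), ('1e-30', [-22, 28, 99, -62, 69, 31]), ('2e-31', [-22, 25, 94, -59, 72, 24]), ('3e-31', [-27, 20, 87, -37, 72, 4]), ('2e-23', [-35, 19, 83, -15, 74, -11])]
80 [('4e-24', [-22, 30, 108, -72, 58, 38]), ('3e-26', [-22, 25, 104, -67, 60, 29]), ('1e-30', [-22, 22, 100, -63, 64, 21]), ('4e-31', [-28, 18, 91, -37, 65, -4]), ('2e-25', [-35, 18, 85, -14, 71, -21])]
shift [ 0.0361 -0.2516  0.0069] turn [0.1879 0.0729 0.5342] q [ -28.    2.   98.    6.   53. -113.] t 14.05
```

```bash
python3 go.py .4566 -.22 .27 65 15; python3 -m handwheel '[[[0.04,-0.25,-0.03],[0.19,0.073,0.56]],[[0.04,-0.25,-0.03],[0.19,0.073,0.56]],[[0.04,-0.25,-0.03],[0.19,0.073,0.56]],[[0.04,-0.25,-0.03],[0.19,0.073,0.56]],[[0.04,-0.25,-0.03],[0.19,0.073,0.56]],[[0.04,-0.25,-0.03],[0.19,0.073,0.56]],[[0.04,-0.25,-0.03],[0.19,0.073,0.56]],[[0.04,-0.25,-0.03],[0.19,0.073,0.56]],[[0.04,-0.25,-0.03],[0.19,0.073,0.56]],[[0.04,-0.25,-0.03],[0.19,0.073,0.56]]]';  python3 go.py .4340 -.2748 .19 65 55;python3 go.py .4340 -.2748 .19 65 15
```

```text
shift [ 0.0177 -0.2548 -0.0285] turn [0.1987 0.0719 0.5599] q [ -28.    2.   98.    6.   53. -113.] t 14.05
time_s: 15.05
position: [0.4462, -0.2165, 0.2649]
tool_rot: [[0.077, 0.997, 0.012], [0.953, -0.07, -0.296], [-0.294, 0.034, -0.955]]
ft_force: [0.3, -1.2, -2.4]
grip_width: 0.0135
gripper_force: 88.9
shift [-0.069  -0.0212  0.1772] turn [ 0.0787 -0.2102  0.0895] q [-31.  11.  82. -15.  78. -25.] t 15.05
shift [-0.069  -0.0212  0.1772] turn [0.0426 0.0095 0.109 ] q [-31.  11.  82. -15.  78. -25.] t 15.05
```

```bash
python3 -m handwheel '[[[-0.069,-0.021,0.06],[0.079,-0.21,0.09]],[[-0.069,-0.021,0.06],[0.079,-0.21,0.09]],[[-0.069,-0.021,0.06],[0.079,-0.21,0.09]],[[-0.069,-0.021,0.06],[0.079,-0.21,0.09]],[[-0.069,-0.021,0.1],[0.079,-0.21,0.09]],[[-0.069,-0.021,0.14],[0.079,-0.21,0.09]],[[-0.069,-0.021,0.177],[0.079,-0.21,0.09]],[[-0.069,-0.021,0.177],[0.079,-0.21,0.09]],[[-0.069,-0.021,0.177],[0.079,-0.21,0.09]]]';  python3 go.py .4340 -.2748 .19 65 55
python3 - <<'E'
from h import *
ims=[]
for n in ('scene','top'):
    im,d=snap(n)
    c=camera_params(n);K,R,t=map(np.array,(c['K'],c['R'],c['t']))
    def px(X): p=K@(R@np.array(X)+t);return p[:2]/p[2]
    p=px([.4515,-.237,.15]).astype(int);u=p[0]-32;v=p[1]-40;f=6
    a=cv2.resize(im[v:v+80,u:u+65,::-1],None,fx=f,fy=f,interpolation=cv2.INTER_CUBIC);a=np.clip(a*1.5,0,255).astype(np.uint8)
    for z in (.07,.15,.28):
        q=(px([.4515,-.2372,z])-[u,v]+.5)*f;cv2.drawMarker(a,tuple(int(i) for i in q),(0,255,0),0,10)
    ims.append(a); print(n,u,v)
cv2.imwrite('pics/hov.png',np.hstack(ims))
E
```

```text
time_s: 15.95
position: [0.4345, -0.276, 0.1911]
tool_rot: [[0.242, 0.908, -0.343], [0.519, -0.42, -0.744], [-0.819, 0.002, -0.573]]
ft_force: [-0.0, -0.5, -0.7]
grip_width: 0.0138
gripper_force: 88.9
shift [ 0.0028 -0.002  -0.0002] turn [ 0.0013  0.0001 -0.    ] q [-19.  28.  88. -56.  80.  25.] t 15.95
scene 137 157
top 325 174
```

View pics/hov.png

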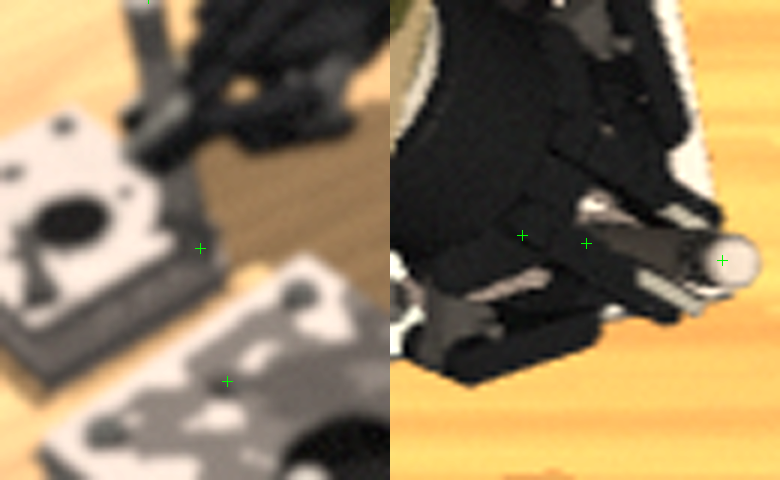

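The scene view shows the stud upright, with its top at (140,5), held by the fingers at (165,130). Its foot is near (200,250) above the hole at (227,381). Next I'll fit its axis from depth.

```bash
cat > fit.py <<'E'
from h import *
from scipy.optimize import least_squares
def fit(z0,cx=(.4515,-.2372),show=True):
    Q=[]
    for n in ('scene','top'):
        im,d=load(n);P=world(n,d)
        m=(np.linalg.norm(P[...,:2]-cx,axis=-1)<.02)&(P[...,2]>z0)&(P[...,2]<z0+.15)&(d>0)&(im.max(-1).astype(int)>(38 if n=='scene' else 90))
        q=P[m];Q.append(q);print(n,len(q),q.min(0).round(3),q.max(0).round(3))
    q=Q[0]
    def res(p):
        D=np.array([p[2],p[3],1]);D/=np.linalg.norm(D);w=q-[p[0],p[1],z0];return np.linalg.norm(w-np.outer(w@D,D),axis=1)-.008
    p=least_squares(res,[*cx,0,0],loss='soft_l1',f_scale=.0015).x
    ok=abs(res(p))<.003
    print('scene fit: xy at z0',p[:2].round(4),'slope',p[2:].round(3),'inliers',ok.sum(),'z',np.percentile(q[ok][:,2],[1,99]).round(3))
    t=Q[1];t=t[t[:,2]>t[:,2].max()-.008]
    if len(t): print('top face from top cam',t.mean(0).round(4),len(t))
E
python3 -c "
from fit import *
fit(.115)"
```

```text
scene 263 [ 0.435 -0.257  0.145] [ 0.467 -0.219  0.265]
top 38 [ 0.434 -0.25   0.224] [ 0.466 -0.228  0.24 ]
scene fit: xy at z0 [ 0.4507 -0.2392] slope [0.003 0.002] inliers 193 z [0.148 0.264]
top face from top cam [ 0.4517 -0.2364  0.2361] 22
```

Run:
```python
from fit import *
fit(.15)
im,d=load('scene');P=world('scene',d)
# stud below and above the fingers: z listing along the axis
for lo,hi in ((.14,.17),(.17,.2),(.25,.30)):
    m=(np.linalg.norm(P[...,:2]-[.4507,-.239],axis=-1)<.011)&(P[...,2]>lo)&(P[...,2]<hi);q=P[m];print(lo,len(q),q.mean(0).round(4) if len(q) else '')
m=(np.linalg.norm(P[...,:2]-[.4507,-.239],axis=-1)<.013)&(P[...,2]>.1)&(d>0);print(np.percentile(P[m][:,2],[0,1,2,98,99,100]).round(4))
im,d=load('top');P=world('top',d)
m=(np.linalg.norm(P[...,:2]-[.4515,-.237],axis=-1)<.014)&(P[...,2]>.27)&(P[...,2]<.31);q=P[m];print('topface',len(q),q.mean(0),q.min(0),q.max(0))
```

```text
scene 327 [ 0.435 -0.257  0.15 ] [ 0.467 -0.219  0.285]
top 104 [ 0.434 -0.25   0.224] [ 0.466 -0.228  0.287]
scene fit: xy at z0 [ 0.451  -0.2392] slope [0.    0.004] inliers 248 z [0.151 0.284]
top face from top cam [ 0.4514 -0.2395  0.2841] 66
0.14 48 [ 0.4568 -0.2408  0.1587]
0.17 61 [ 0.4567 -0.2402  0.1844]
0.25 107 [ 0.4559 -0.2402  0.27  ]
[0.1449 0.1485 0.1506 0.2845 0.2847 0.2852]
topface 89 [ 0.45162428 -0.23805646  0.28201918] [ 0.44428398 -0.24649471  0.27022157] [ 0.45831672 -0.23143576  0.28691085]
```

Stud foot at z≈0.145, axis (0.451,-0.239), upright to 0.3°. It needs about +2 mm in y to reach the hole.

```bash
python3 -c "
from h import *
s=observe();R=s['tool_rot'];p=s['position'];print(p)
for dz in (0,-.06,-.09): print(((R.T@np.array([.4349-p[0],-.2741-p[1],.191+dz-p[2]]))/.5).round(4))"
```

```text
[ 0.43449911 -0.27644973  0.19196499]
[ 0.0042 -0.0013 -0.0027]
[ 0.1025 -0.0018  0.0661]
[ 0.1517 -0.0021  0.1005]
```

```bash
python3 -m handwheel '[[[0.004,-0.0013,-0.002],[0,0,0]],[[0.037,-0.0015,0.02],[0,0,0]],[[0.07,-0.0016,0.043],[0,0,0]],[[0.1025,-0.0018,0.066],[0,0,0]],[[0.1025,-0.0018,0.066],[0,0,0]],[[0.112,-0.0018,0.073],[0,0,0]],[[0.122,-0.0019,0.08],[0,0,0]],[[0.132,-0.002,0.087],[0,0,0]],[[0.142,-0.002,0.094],[0,0,0]],[[0.1517,-0.0021,0.1005],[0,0,0]]]'
python3 - <<'E'
from h import *
from fit import fit
s=observe();print(s['position'],s['ft_force'],s['wrist_torque'],s['q'].round())
snap('scene');snap('top');fit(.072)
E
```

```text
time_s: 17.05
position: [0.4343, -0.2745, 0.0997]
tool_rot: [[0.244, 0.907, -0.343], [0.519, -0.421, -0.744], [-0.819, 0.003, -0.573]]
ft_force: [1.0, 0.8, -1.5]
grip_width: 0.0137
gripper_force: 89.1
[ 0.43429779 -0.27453491  0.09973995] [ 1.00695256  0.76901974 -1.45239514] [ 0.65976339 -0.24178824  0.04622966] [-19.  36.  93. -59.  73.  36.]
scene 262 [ 0.435 -0.257  0.072] [ 0.471 -0.218  0.194]
top 83 [ 0.434 -0.248  0.13 ] [ 0.464 -0.225  0.195]
scene fit: xy at z0 [ 0.4511 -0.2384] slope [-0.002  0.01 ] inliers 179 z [0.072 0.193]
top face from top cam [ 0.4505 -0.2378  0.1911] 50
```

```bash
python3 -m handwheel '[[[0.005,0,0.0035],[0,0,0]],[[0.01,0,0.007],[0,0,0]],[[0.015,0,0.0105],[0,0,0]],[[0.02,0,0.014],[0,0,0]],[[0.025,0,0.0175],[0,0,0]],[[0.03,0,0.021],[0,0,0]],[[0.033,0,0.023],[0,0,0]],[[0.033,0,0.023],[0,0,0]]]'; python3 -m handwheel '[[[0.0016,0,0.0011],[0,0,0]],[[0.0032,0,0.0022],[0,0,0]],[[0.0032,0,0.0022],[0,0,0]]]'
```

```text
time_s: 17.95
position: [0.4342, -0.2745, 0.0796]
tool_rot: [[0.243, 0.907, -0.344], [0.519, -0.421, -0.744], [-0.819, 0.002, -0.574]]
ft_force: [-0.0, 1.2, -2.1]
grip_width: 0.0135
gripper_force: 89.0
time_s: 18.25
position: [0.4343, -0.2745, 0.0779]
tool_rot: [[0.244, 0.907, -0.344], [0.519, -0.421, -0.744], [-0.819, 0.003, -0.573]]
ft_force: [1.5, 1.0, -2.1]
grip_width: 0.0137
gripper_force: 89.1
```

Not yet on the floor; continue in 1 mm steps.

```bash
for i in 1 2 3; do python3 -m handwheel '[[[0.0016,0,0.0011],[0,0,0]],[[0.0016,0,0.0011],[0,0,0]]]' | grep -E 'pos|ft'; done
```

```text
position: [0.4343, -0.2745, 0.077]
ft_force: [1.0, 0.4, -1.6]
position: [0.4343, -0.2747, 0.0769]
ft_force: [-0.6, 2.9, 5.1]
position: [0.4344, -0.2748, 0.0769]
ft_force: [-0.8, 5.3, 11.7]
```

It has reached the floor with a gentle 12 N, at the expected height. I'll relieve the load, open, and retreat along the tool axis.

```bash
python3 -m handwheel '[[[-0.0025,0,-0.0017],[0,0,0]],[[-0.0025,0,-0.0017],[0,0,0]]]' | grep -E 'pos|ft';  python3 -m handwheel '[[[0,0,0],[0,0,0]],[[0,0,0],[0,0,0]],[[0,0,0],[0,0,0]],[[0,0,0],[0,0,0]],[[0,0,0],[0,0,0]],[[0,0,-0.02],[0,0,0]],[[0,0,-0.06],[0,0,0]],[[0,0,-0.12],[0,0,0]],[[0,0,-0.2],[0,0,0]],[[0,0,-0.25],[0,0,0]]]' 0.5; python3 -m handwheel '[[[-0.1,0,-0.07],[0,0,0]],[[-0.1,0,-0.07],[0,0,0]],[[-0.1,0,-0.07],[0,0,0]],[[-0.1,0,-0.07],[0,0,0]]]' | grep -E 'time|pos|ft'
python3 - <<'E'
from h import *
from fit import fit
im,d=snap('scene');im2,d2=snap('top');fit(.072)
cv2.imwrite('pics/fin.png',np.hstack([cv2.resize(im[140:270,130:290,::-1],(480,390)),cv2.resize(im2[150:250,220:322,::-1],(320,390))]))
P=world('scene',d);hsv=cv2.cvtColor(im,cv2.COLOR_RGB2HSV)
m=(np.minimum(hsv[...,0],180-hsv[...,0])<8)&(hsv[...,1]>150)&(np.linalg.norm(P[...,:2]-[.464,-.006],axis=-1)<.08);q=P[m];print(len(q),np.median(q,0),q[:,2].max())
E
```

```text
position: [0.4343, -0.2746, 0.0769]
ft_force: [0.3, 1.8, 2.7]
time_s: 20.05
position: [0.4783, -0.1795, 0.15]
tool_rot: [[0.245, 0.907, -0.342], [0.52, -0.42, -0.744], [-0.819, 0.005, -0.574]]
ft_force: [-0.9, -0.2, 0.5]
grip_width: 0.0426
gripper_force: 0.0
time_s: 20.45
position: [0.4766, -0.1813, 0.2084]
ft_force: [-1.0, -0.7, -0.9]
scene 212 [ 0.438 -0.253  0.072] [ 0.468 -0.219  0.172]
top 61 [ 0.433 -0.246  0.072] [ 0.469 -0.224  0.173]
scene fit: xy at z0 [ 0.4509 -0.2368] slope [0.002 0.002] inliers 191 z [0.074 0.17 ]
top face from top cam [ 0.4514 -0.2381  0.1693] 52
72 [ 0.46972141 -0.01152592  0.02683731] 0.05058253872766862
```

View pics/fin.png

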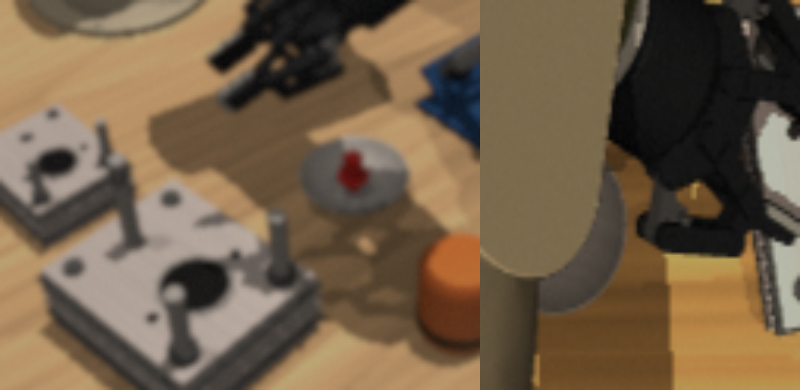

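The stud stands upright in the hole at (120,200): axis (0.451,-0.237), top at 0.170, so its foot is on the floor at 0.030. The plug sits in the dish at (352,172), and the robot is clear of everything.

```bash
python3 -c "
from rig import *
print(close_job())"
```

```text
the job is handed in; nothing more can be done
None
```

The job is handed in, though it returned no verdict: at about 20 s the last images and fit showed the plug in the dish and the 16 mm stud upright, fully home in the hole; the other two studs and the bystanders weren't re-measured.

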